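Clip the strut pin in the marquee kitchen

ROBOT

A 7-joint arm with a two-finger parallel gripper is mounted at the origin on the work surface. World frame = base frame: x ahead of the robot, y to its left, z up, the work surface at z = 0. Lengths are in mm, angles in rad, forces in N, time in s.
With the tool pointing down it reaches from about 400 to 875 mm from the base axis. Payload 4.4 kg.
Tool frame: the origin (TCP) lies on the mounting face of the last link; the fingertips stand 173 mm ahead of it and the grasp point (between the pads) lies 155 mm ahead of it; z points along the fingers, y is the line along which they close (so a half turn about z gives the same grasp; the last joint's range is limited). The gripper opens to 85 mm and grips with 20 to 120 N. Pads are 22 mm wide; open, the fingers measure 114 mm over their backs; the gripper's body (76 mm by 85 mm) begins 54 mm behind the grasp point. The pads swing forward as they close: fully open they stand 13 mm farther back than shut.
Start: joints at [-1.385, 0.628, 0.038, 1.517, -0.027, 0.996, -0.02], TCP at [161.926, 629.52, 404.713] pointing down, gripper open.
Joint ranges: [-3.06, 3.06], [-0.37, 2.12], [-1.25, 1.32], [0.18, 2.47], [-1.1, 4.24], [0.23, 1.98], [-2.94, 2.94]. Speed limits (rad/s): [2.57, 2.57, 3.14, 3.14, 3.14, 3.14, 3.14].

INTERFACE

Orientations are given as [roll, pitch, yaw] about the fixed x, y, z axes, in that order (R = Rz(yaw) Ry(pitch) Rx(roll)).
In Python, from cell import * gives the robot as it stands. The module is installed in compiled form; this text tells all that it offers.
- The arm moves only by the tool jog_arm, never from a script. Its argument "steps" is a list of rows, each a list of 7 numbers: the opening, from -1 (shut) to 1 (fully open), so that 0 is half open, then the shift along the tool's x, y, z as a fraction of full scale, then the turn, a rotation vector about the tool's x, y, z as a fraction of full scale. A call has 1 to 10 rows; each row shifts and turns the commanded pose from where the row before left it, along the tool's axes as they then stand; what a row does not reach is not made up. Full scale, the value 1, is 500 mm for a shift and 2 rad for a turn. A row lasts 1/8 s, in which the tool goes at most 62.5 mm and 10.7 degrees, less where a joint would pass 70% of its speed; a pose out of reach is approached as far as the arm can. A call with a number of a shift or a turn outside -1 to 1 is refused whole. A call with a gripper value outside its range is refused whole. The fingers move at their own pace and stop on an object; the grip force is fixed at half the most. Time passes only in rows, so rows that do not move let the fingers close. It gives the time, the measured TCP pose, the force, the opening and the grip force at its end, in the units of the state.
- read_state(): the state, without advancing time (a new reading comes with each control period).
- get_image(name): name is "side" or "top" or "wrist"; returns a dict with "pixels" (400x640x3 uint8, red, green, blue), "depth" (400x640 float32, mm along the optical axis (not along the pixel's ray), 0 where there is no reading), "vertical_fov" (degrees; the focal length in pixels is half the picture's height over the tangent of half this angle, whatever the lens; pixels are square), "cx", "cy" (the principal point, pixels), "R" (3x3) and "t" (3): a world point X has camera coordinates R X + t. Camera axes: x right, y down, z forward; pixel columns grow to the right and rows downward; lengths in mm; the calibration is good to about 2 mm. A picture is of the moment at which its call begins.
- finish_job(): hands the job in; it is judged then, once.
The state is a dict: "clock": time; "qpos": joint angles; "qd": joint speeds; "tau": joint torques, N m; "eef_pos": TCP position; "tool_rot": TCP orientation; "force": force on the tool from outside, world axes, zero at the start; "torque": the same for the moment, N m; "width": finger opening in mm; "gripper_force": force on a finger pad.
Only numpy, scipy, OpenCV 4.12 (cv2) and the standard library are available. Lean on these libraries where they do the work, as an engineer would, in place of code of your own. Each camera call takes 0.05 s, during which the arm holds its last target. There are 200 camera calls.

TASK

Lock the orange strut on the steel worktable: push the bracket's pin fully home by its round head, so that its drilled end stands out beyond the far lug, and leave it there. Then take the hairpin clip out of the wooden block and slide its straight leg down through the hole in the pin, feeling for the hole and pressing gently (always less than 25 N), never forcing it, until the sprung leg snaps round the shank and the loop is down on it; let go. Leave the tin, the cup and the turner where they are.

Things in the scene. Friction and masses are not known exactly. Their poses are not given: they have to be found in the camera images.
- bracket: Fixed clevis bracket, dark steel, base plate 90 (x) by 110 (y) by 8 mm, origin at the centre of its underside, z up. Two upright lugs, outer faces at y = -25 and +25 mm, 36 mm wide, tops at 93 mm, carry the pin along the bracket's y at 75 mm height. The orange strut (28 mm tube, top at 89 mm) runs from between the lugs along +x to a foot 285 mm out, 93 mm tall. The clip may press on it or its pin with at most 25 N.
- pin (a joint): Slide of the pin along the bracket's +y, in m: starts at 0 to 0.015 (pulled out towards -y, its hole hidden among the lugs); fully home at 0.040, a hard stop where the head meets the lug. It stays where it is left; friction about 5 N, a little more at speed. It cannot turn. Home means within 2 mm of the stop.
- pin_head (a point): Centre of the outer (-y) face of the pin's round head, on the pin's axis at 75 mm height: head 36 mm across, 10 mm thick. Axes as the bracket's. Push this face along +y. When home it lies at y = -35 mm in the bracket's frame.
- pin_hole (a point): Marked place of the pin's cross hole, on its axis, 75 mm high (axes as the bracket's: y along the pin to its free end, z up). Pins are drilled by hand: the real hole lies up to 3 mm off it along y, so feel for it. Hole vertical, 7.5 mm square, sharp-edged, right through the 20 mm shank, mouth 10 mm above the axis. With the pin home this point is at x = 0, y = 36, z = 75 mm in the bracket's frame.
- block: Fixed wooden block, 80 mm (x) by 60 mm (y) by 60 mm tall, origin at the centre of its underside. A slot in its top, 22 mm (x) by 8 mm (y), keeps the hairpin clip upright, legs down, hung by its loop with the legs loose, so that the clip may lean by about 2 degrees either way. Draw it straight up by 55 mm to free it.
- clip_grip (a point): Centre of the black rubber pull tab on top of the hairpin clip, where to grasp it: tab 24 mm (x) by 10 mm (y) by 22 mm tall. Clip's axes: z up along the legs, x from the straight leg towards the sprung leg, y across the flat clip. The clip weighs about 75 g; in the block the tab's centre is about 90 mm above the table.
- clip: The steel hairpin clip. Same point as clip_seat.
- clip_seat (a point): Point of the clip that lies at the centre of the pin's real hole when the clip is seated; it is on the straight leg's axis, 46 mm below the tab's centre and 6 mm to -x of it. The steel loop's underside is about 10 mm above this point and rests on the shank when the clip is fully down.
- clip_tip (a point): Square-cut end of the straight leg, 6 mm in diameter: 36 mm below clip_seat on the leg's axis, so 82 mm below the tab's centre and 6 mm to -x of it.
- clip_leg (a joint): Spread of the 5 mm sprung leg, in rad, 0 at rest, towards the clip's +x. It passes outside the shank (either side), so the clip's y lies along the pin. Its flared end, 25 mm below clip_seat, meets the shank when the straight leg is well in; the throat spreads 0.1 rad to pass, taking about 6 to 9 N, then snaps shut under the shank as the clip drops a few mm and stops firmly on its loop.
- tin: Bystander: closed brass-coloured food tin, 90 mm in diameter, 100 mm tall, origin under its centre; stands at one side, the block at the other.
- cup: Bystander: white plastic cup, 68 mm across, 85 mm tall, origin under its centre.
- turner: Bystander: spatula lying on the table near the robot, 260 mm long along its x axis, origin under its middle.
Not all that is in view belongs to the job. Several things have the shape of the clip; the one meant has the colours described above.

How it is judged (in metres and radians):
On the way, in this order (a step that is already met when the one before it is completed fails the run):
1. the pin is fully home (within 2 mm of its stop) (value of joint pin above 0.038 m), for 0.2 s.
2. the clip's straight leg has entered the pin's hole from above and reaches at least 10 mm below its centre (x of clip_tip in the frame of pin_hole between -0.004 and 0.004 m and y of clip_tip in the frame of pin_hole between -0.007 and 0.007 m and z of clip_tip in the frame of pin_hole below -0.01 m and angle between the z axis of clip_seat and the z axis of pin_hole, either way round below 0.2 rad and value of joint pin above 0.036 m), for 0.05 s.
At the end, for the whole second after the job is handed in: The pin is home within 3 mm; the clip is on it, released, at rest: clip_seat within 2.5 mm of pin_hole across the pin, 5 mm along it, 3 mm in height; straight leg within 0.2 rad of the hole's axis, clip square to the pin within 0.2 rad; sprung leg shut under the shank (below 0.03 rad) (value of joint pin above 0.037 m and x of clip_seat in the frame of pin_hole between -0.0025 and 0.0025 m and y of clip_seat in the frame of pin_hole between -0.005 and 0.005 m and z of clip_seat in the frame of pin_hole between -0.003 and 0.003 m and angle between the z axis of clip_seat and the z axis of pin_hole, either way round below 0.2 rad and angle between the y axis of clip_seat and the y axis of pin_hole, either way round below 0.2 rad and value of joint clip_leg below 0.03 rad and linear speed of clip below 0.02 m/s); the robot touches nothing.
It fails at once if the clip is forced against the pin or bracket with more than 25 N (contact force between clip and bracket above 25 N).
It fails at once if the tin is moved more than 20 mm (distance of tin from where it was at the start of the episode above 0.02 m).
It fails at once if the cup is moved more than 20 mm (distance of cup from where it was at the start of the episode above 0.02 m).
It fails at once if the turner is moved more than 20 mm (distance of turner from where it was at the start of the episode above 0.02 m).
It also fails if it takes over 72 s, if anything falls off the work surface, if the arm or the gripper's body presses on something with over 40 N, if the wrist force passes 120 N, or if a joint passes its speed limit or range.

## Working session

There is one attempt and no reset: what is moved stays moved. The work goes in short steps, Python scripts to look and compute and a tool call to move; the robot and the scene stay as the last step left them, time stands still between calls to the robot, and variables do not carry over. Pictures are saved under pics/ and viewed, at most 10 in all, crops included, and the job is handed in when it is done.

Besides the shell and the picture viewer there is one more tool, called after "Request:" as name(argument=value, ...) on one line, values as JSON. jog_arm: Moves the arm, as the interface text tells. Shift numbers are shares of 500 mm and turn numbers shares of 2 rad, none past 1 either way. Its arguments: {"type":"object","properties":{"steps":{"type":"array"}},"required":["steps"]}

```bash
mkdir -p pics; cat > h.py <<'E'
import numpy as np, cv2
from cell import *
from scipy.spatial.transform import Rotation as Ro
def K(im):
    f=im["pixels"].shape[0]/2/np.tan(np.radians(im["vertical_fov"])/2); return f
def world(im,u,v,d=None):
    f=K(im); d=im["depth"][int(v),int(u)] if d is None else d
    c=np.array([(u-im["cx"])/f*d,(v-im["cy"])/f*d,d]); return im["R"].T@(c-im["t"])
def cloud(im):
    f=K(im); v,u=np.mgrid[:400,:640]; d=im["depth"].astype(float)
    c=np.stack([(u-im["cx"])/f*d,(v-im["cy"])/f*d,d],-1); return (c-im["t"])@np.asarray(im["R"])
def onplane(im,u,v,z):
    f=K(im); R=np.asarray(im["R"]); o=-R.T@im["t"]; r=R.T@np.array([(u-im["cx"])/f,(v-im["cy"])/f,1]); return o+r*(z-o[2])/r[2]
def proj(im,X):
    f=K(im); c=np.asarray(im["R"])@X+im["t"]; return c[0]/c[2]*f+im["cx"],c[1]/c[2]*f+im["cy"]
def save(im,n): cv2.imwrite("pics/"+n,cv2.cvtColor(im["pixels"],cv2.COLOR_RGB2BGR))
E
python3 - <<'E'
from h import *
import pickle
d={}
for n in("top","side","wrist"):
    im=get_image(n); d[n]=im; save(im,n+"0.png"); print(n,K(im),-np.asarray(im["R"]).T@im["t"],(im["depth"]>0).mean())
pickle.dump(d,open("i0.pkl","wb"))
s=read_state();print(s)
E
```

```text
top 464.54038925266235 [ 374.45327277  -40.44587992 1191.42922772] 0.9959375
side 374.85424404545006 [374.8933335 551.1747434 794.6269482] 0.9961015625
wrist 349.8956292214048 [ 84.73558179 647.57098156 371.84036387] 0.995984375
{'clock': 0.15, 'qpos': array([-1.3848212 ,  0.62916453,  0.0384595 ,  1.51811353, -0.02699218,
        0.99631369, -0.0199963 ]), 'qd': array([ 0.00209797, -0.00176643,  0.00179005, -0.00328953,  0.00155115,
       -0.00078979, -0.00078124]), 'tau': array([ 1.80152998e-03, -5.63795185e+01,  1.22809365e+00, -1.93652219e+01,
        1.12375233e-02,  7.30002997e-03,  1.37822656e-05]), 'eef_pos': array([161.85019356, 629.30760087, 403.98828174]), 'tool_rot': array([-3.14011193e+00,  2.15457560e-05,  2.88981707e+00]), 'force': array([-0.04512836, -1.16799661, -0.15951824]), 'torque': array([-0.00757877,  0.00119226, -0.00450891]), 'gripper_force': 0.0, 'width': 85.47616942256012}
```

View pics/top0.png

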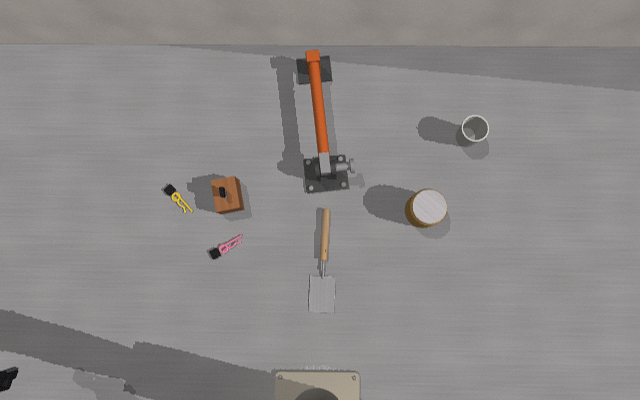

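View pics/side0.png

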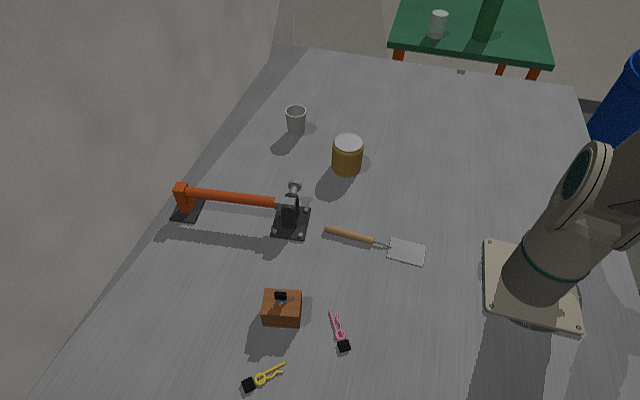

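The top view shows the bracket at about (327,173), with its strut running up and slightly left to its foot at (314,62). The pin head is at (350,167), the block with the steel clip and black tab at (226,194), the tin at (427,208), the cup at (474,130) and the turner at (323,260). The pink and yellow clips lying flat are decoys. The side view agrees with this.

```bash
python3 - <<'E'
from h import *
import pickle
d=pickle.load(open("i0.pkl","rb"))
for n in("top","side"):
    im=d[n]; P=cloud(im); hsv=cv2.cvtColor(im["pixels"],cv2.COLOR_RGB2HSV); H,S,V=[hsv[...,i].astype(int) for i in range(3)]
    print(n)
    Y=P[...,1];X=P[...,0];Z=P[...,2]
    work=(X>350)&(X<1000)&(abs(Y)<420)&(Z>-20)&(Z<250)
    # strut
    m=(H<14)&(S>180)&(V>110)&work&(Z>72)&(Z<100)
    if m.sum()>20:
        q=P[m]; c=q.mean(0); l=cv2.fitLine(q[:,:2].astype(np.float32),cv2.DIST_HUBER,0,.01,.01).ravel(); print(' strut',c,m.sum(),l,np.degrees(np.arctan2(l[1],l[0])),q[:,0].min(),q[:,0].max())
    # block
    m=(H>3)&(H<16)&(S>100)&(V>60)&(S<215)&work&(Z>52)&(Z<68)&(Y>100)
    if m.sum()>20: r=cv2.minAreaRect(P[m][:,:2].astype(np.float32)); print(' block',r,np.median(P[m][:,2]),m.sum())
    m=work&(Z>78)&(Z<115)&(V<70)&(Y>100)
    if m.sum()>3: print(' tab',P[m].mean(0),P[m].min(0),P[m].max(0),m.sum(),[a.mean() for a in np.nonzero(m)])
    # base plate: dark, low z
    m=work&(Z>3)&(Z<14)&(V<75)&(abs(Y)<130)&(X<760)
    if m.sum()>20: r=cv2.minAreaRect(P[m][:,:2].astype(np.float32)); print(' base',r,m.sum())
    # grey top things near the bracket
    m=work&(Z>60)&(Z<105)&(abs(Y)<130)&(X<720)&~((H<14)&(S>180))
    q=P[m]; print(' lugs/pin',q.min(0),q.max(0),m.sum())
    m=work&(Z>90)&(Z<110)&(Y<-150)&(Y>-420)&(X<720); 
    if m.sum(): print(' tin',P[m].mean(0),P[m].min(0),P[m].max(0))
im=d["top"]
c=cv2.resize(im["pixels"][130:230,180:380],None,fx=4,fy=4,interpolation=cv2.INTER_CUBIC); cv2.imwrite("pics/c1.png",c[...,::-1])
E
```

```text
top
 strut [763.79409555   3.24269908  88.25413472] 1064 [9.92725611e-01 1.20398775e-01 7.60743286e+02 2.89723897e+00] 6.9151173 633.4211815010761 891.6640510963009
 block ((532.05078125, 229.46829223632812), (79.01827239990234, 61.013710021972656), 12.016518592834473) 60.782130099384105 720
 tab [531.62042327 227.97194591  97.13347247] [521.22933763 221.96408574  80.417516  ] [542.22284287 234.50791788 103.36874886] 54 [np.float64(191.5), np.float64(221.8148148148148)]
 base ((593.8106689453125, -16.291168212890625), (88.59556579589844, 108.60984802246094), 6.78978967666626) 704
 lugs/pin [573.86165826 -87.73068627  60.50927558] [718.74418385  11.62189992  97.0019581 ] 591
 tin [ 500.38332582 -262.34393481   99.94062631] [ 458.4716978  -360.40520763   90.01674149] [ 718.41018971 -220.36040547  107.10471402]
side
 strut [766.37361388   5.63695004  88.48206699] 564 [9.9348199e-01 1.1398914e-01 7.5885394e+02 5.4894562e+00] 6.545323 630.9128623039838 890.9766505439425
 block ((531.5636596679688, 230.3130340576172), (80.01268768310547, 61.61976623535156), 12.08584213256836) 60.056540130083434 921
 tab [530.44460293 232.06433058  93.52275358] [519.91760846 224.61294437  78.52238621] [543.62113575 237.58591737 102.33596685] 103 [np.float64(295.6504854368932), np.float64(280.20388349514565)]
 base ((501.0210266113281, -27.481040954589844), (276.72039794921875, 112.24137115478516), 7.664987564086914) 780
 lugs/pin [572.88204221 -89.18069788  60.02883919] [719.58195867  13.76841156  95.70556962] 641
 tin [ 498.21983642 -257.83195266   98.61491027] [ 457.18331324 -306.35065773   90.16331543] [ 541.1762127  -220.59019445  103.47539294]
```

View pics/c1.png

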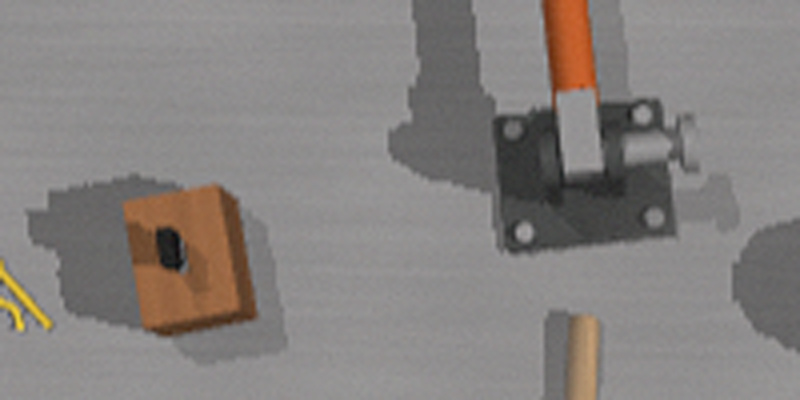

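The crop shows the block with its black tab near crop (170,250), and the steel pin running right to its head at crop (690,143). The bracket origin is about (594,-16) with yaw 0.118, and the sizes and heights match the text. I'll plan the viewing poses next.

```bash
cat >> h.py <<'E'
def plan(target,yaw=None):
    s=read_state(); R=Ro.from_euler('xyz',s["tool_rot"]).as_matrix(); d=R.T@(np.array(target)-s["eef_pos"])
    print("tool shift mm",d.round(1),"frac",(d/500).round(4))
    if yaw is not None:
        rv=Ro.from_matrix(R.T@Ro.from_euler('xyz',[np.pi,0,yaw]).as_matrix()).as_rotvec(); print("turn frac",(rv/2).round(4))
E
python3 - <<'E'
from h import *
import pickle
im=pickle.load(open("i0.pkl","rb"))["wrist"]; s=read_state()
R=Ro.from_euler('xyz',s["tool_rot"]).as_matrix()
print("cam axes in tool\n",(np.asarray(im["R"])@R).round(3)); print("cam pos tool",R.T@(-np.asarray(im["R"]).T@im["t"]-s["eef_pos"]))
plan([585,225,400],np.pi+.2)
E
```

```text
cam axes in tool
 [[ 0.001  1.     0.001]
 [-0.951  0.001 -0.31 ]
 [-0.31  -0.001  0.951]]
cam pos tool [79.23385031 -1.47592962 32.14843141]
tool shift mm [-510.5 -286.1    4.4] frac [-1.0211 -0.5723  0.0088]
turn frac [-7.000e-04 -2.000e-04 -2.259e-01]
```

Request:
jog_arm(steps=[[-1,-0.1,-0.057,0,0,0,0],[-1,-0.1,-0.057,0,0,0,0],[-1,-0.1,-0.057,0,0,0,0],[-1,-0.1,-0.057,0,0,0,0],[-1,-0.1,-0.057,0,0,0,0],[-1,-0.1,-0.057,0,0,0,0],[-1,-0.1,-0.057,0,0,0,0],[-1,-0.1,-0.057,0,0,0,0],[-1,-0.1,-0.057,0,0,0,0],[-1,-0.1,-0.057,0,0,0,0]])

```text
clock: 1.4
eef_pos: [576.2, 227.5, 404.5]
tool_rot: [3.142, -0.0, 2.89]
force: [0.4, 2.0, 0.1]
width: 0.4
gripper_force: 0.0
```

Request:
jog_arm(steps=[[-1,0,0,0,0,0,-0.075],[-1,0,0,0,0,0,-0.075],[-1,0,0,0,0,0,-0.075],[-1,0,0,0,0,0,0],[-1,0,0,0,0,0,0]])

```text
clock: 2.02
eef_pos: [575.1, 228.8, 404.5]
tool_rot: [-3.141, -0.0, -2.946]
force: [0.3, -0.6, -1.4]
width: -0.4
gripper_force: 0.0
```

```bash
python3 - <<'E'
from h import *
s=read_state(); print(s["eef_pos"],s["tool_rot"],s["qpos"].round(2))
im=get_image("wrist"); save(im,"w1.png"); import pickle; pickle.dump((im,s),open("w1.pkl","wb"))
P=cloud(im); hsv=cv2.cvtColor(im["pixels"],cv2.COLOR_RGB2HSV);V=hsv[...,2]
m=(P[...,2]>96)&(P[...,2]<112)&(V<70)&(np.hypot(P[...,0]-531,P[...,1]-229)<40)
if m.sum(): q=P[m]; print(q.mean(0),q.min(0),q.max(0),m.sum(),cv2.minAreaRect(q[:,:2].astype(np.float32)))
m=(abs(P[...,2]-60)<4)&(np.hypot(P[...,0]-531,P[...,1]-229)<70); q=P[m]; print(cv2.minAreaRect(q[:,:2].astype(np.float32)),m.sum())
plan([608,-135,420],np.pi+.118)
E
```

```text
[575.0993643 228.8225172 404.5074646] [-3.14144833e+00 -4.53932142e-04 -2.94598681e+00] [-0.38  0.58 -0.07  1.61  0.05  0.95  1.3 ]
[531.6186351  228.4181667   97.65938703] [519.94942377 222.05441445  96.02346734] [543.62830203 234.97426499  99.75485325] 359 ((531.5929565429688, 228.57882690429688), (23.275033950805664, 9.524663925170898), 11.599737167358398)
((531.9398193359375, 228.562744140625), (79.95260620117188, 60.09548568725586), 11.736328125) 5749
tool shift mm [  38.7 -363.3  -15.4] frac [ 0.0774 -0.7267 -0.0308]
turn frac [-0.0001 -0.0001  0.0391]
```

View pics/w1.png

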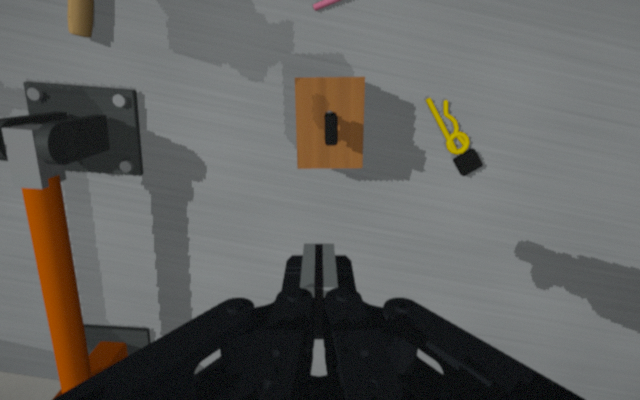

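The wrist view shows the tab at (331,128) on the block. It gives a tab centre of (531.6,228.5) and yaw 0.204, which agrees with the top view. The pin goes first.

Request:
jog_arm(steps=[[-1,0.011,-0.104,0,0,0,0],[-1,0.011,-0.104,0,0,0,0],[-1,0.011,-0.104,0,0,0,0],[-1,0.011,-0.104,0,0,0,0],[-1,0.011,-0.104,0,0,0,0],[-1,0.011,-0.104,0,0,0,0],[-1,0.011,-0.103,0,0,0,0],[-1,0,0,0,0,0,0.039],[-1,0,0,0,0,0,0]])

```text
clock: 3.2
eef_pos: [608.9, -135.2, 404.6]
tool_rot: [3.141, -0.0, -3.022]
force: [0.2, -0.2, 0.1]
width: 0.1
gripper_force: 0.0
```

```bash
python3 - <<'E'
from h import *
s=read_state(); print(s["eef_pos"],s["tool_rot"])
im=get_image("wrist"); save(im,"w2.png")
P=cloud(im); yaw=.118
c,sn=np.cos(yaw),np.sin(yaw); L=(P[...,:2]-[594,-16])@np.array([[c,-sn],[sn,c]]); Z=P[...,2]
def st(n,m):
    q=np.c_[L[m],Z[m]]; print(n,m.sum(), np.percentile(q,[1,50,99],axis=0).round(1).tolist() if m.sum() else '')
near=(abs(L[...,0])<60)
st("head",near&(Z>60)&(L[...,1]<-45)&(L[...,1]>-110))
st("lugs",near&(Z>82)&(abs(L[...,1])<32)&(Z<100))
m=(Z>4)&(Z<13)&(abs(L[...,0])<60)&(abs(L[...,1])<70); print(cv2.minAreaRect(P[m][:,:2].astype(np.float32)))
hsv=cv2.cvtColor(im["pixels"],cv2.COLOR_RGB2HSV);m=(hsv[...,0]<14)&(hsv[...,1]>180)&(Z>84)&(Z<95)
q=P[m]; print(cv2.fitLine(q[:,:2].astype(np.float32),cv2.DIST_HUBER,0,.01,.01).ravel(),m.sum())
E
```

```text
[ 608.92005221 -135.23179411  404.55037585] [ 3.14138854e+00 -2.47626032e-04 -3.02248396e+00]
head 14414 [[-17.3, -109.7, 75.8], [-11.2, -87.7, 296.4], [8.9, -50.4, 316.3]]
lugs 3447 [[-15.2, -29.2, 82.2], [7.2, -3.4, 88.2], [58.6, 22.0, 92.0]]
((593.6365356445312, -18.526546478271484), (89.2431640625, 109.8675308227539), 6.861710071563721)
[9.93858576e-01 1.10657625e-01 6.94335327e+02 1.55741036e+00] 142
```

View pics/w2.png

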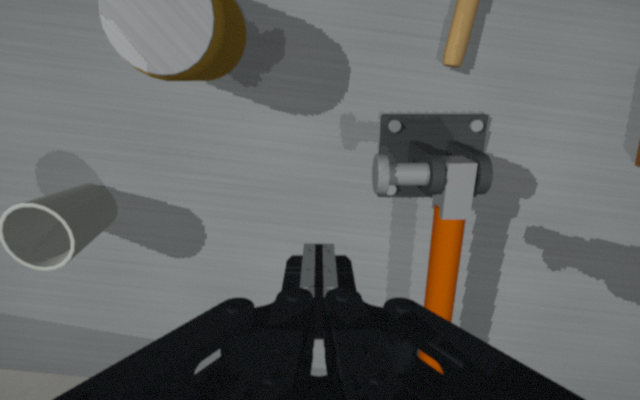

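The view shows the pin head at (383,174) and the bracket plate around (433,155). The fingers are outboard of the head, level with its axis, so I'll go down and push.

Request:
jog_arm(steps=[[-1,0,0,0.1,0,0,0],[-1,0,0,0.1,0,0,0],[-1,0,0,0.1,0,0,0],[-1,0,0,0.04,0,0,0],[-1,0,0.03,0,0,0,0],[-1,0,0.02,0,0,0,0],[-1,0,0.015,0,0,0,0],[-1,0,0.015,0,0,0,0],[-1,0,0.015,0,0,0,0],[-1,0,0.01,0,0,0,0]])

```text
clock: 4.5
eef_pos: [603.5, -84.1, 236.0]
tool_rot: [-3.139, 0.003, -3.023]
force: [1.6, -4.3, 3.6]
width: 0.1
gripper_force: 2.5
```

Request:
jog_arm(steps=[[-1,0,0.006,0,0,0,0],[-1,0,0.004,0,0,0,0],[-1,0,0,0,0,0,0]])

```text
clock: 4.88
eef_pos: [602.3, -77.9, 234.7]
tool_rot: [3.142, 0.001, -3.021]
force: [2.6, -3.9, 1.6]
width: 0.0
gripper_force: 2.0
```

Request:
jog_arm(steps=[[-1,0,0.006,0,0,0,0],[-1,0,0.004,0,0,0,0],[-1,0,0.003,0,0,0,0],[-1,0,0,0,0,0,0]])

```text
clock: 5.38
eef_pos: [601.4, -71.3, 234.6]
tool_rot: [3.141, 0.0, -3.021]
force: [2.5, -3.2, 1.5]
width: -0.2
gripper_force: 1.9
```

Request:
jog_arm(steps=[[-1,0,0.003,0,0,0,0],[-1,0,0.003,0,0,0,0],[-1,0,0,0,0,0,0]])

```text
clock: 5.75
eef_pos: [601.0, -68.4, 234.6]
tool_rot: [3.141, 0.0, -3.021]
force: [3.2, -3.9, 1.4]
width: 0.2
gripper_force: 2.0
```

Request:
jog_arm(steps=[[-1,0,0.002,0,0,0,0],[-1,0,0.002,0,0,0,0],[-1,0,0,0,0,0,0]])

```text
clock: 6.12
eef_pos: [600.7, -66.5, 234.6]
tool_rot: [3.142, 0.0, -3.021]
force: [3.9, -3.5, 1.8]
width: 0.2
gripper_force: 2.1
```

Request:
jog_arm(steps=[[-1,0,0.003,0,0,0,0],[-1,0,0.002,0,0,0,0],[-1,0,0,0,0,0,0]])

```text
clock: 6.5
eef_pos: [600.5, -64.7, 234.6]
tool_rot: [-3.141, 0.0, -3.022]
force: [2.7, -5.6, 1.4]
width: -0.2
gripper_force: 2.8
```

Request:
jog_arm(steps=[[-1,0,0.003,0,0,0,0],[-1,0,0.002,0,0,0,0],[-1,0,0,0,0,0,0]])

```text
clock: 6.88
eef_pos: [600.4, -64.3, 234.7]
tool_rot: [-3.138, 0.001, -3.023]
force: [4.2, -9.0, -0.2]
width: -0.0
gripper_force: 4.9
```

Request:
jog_arm(steps=[[-1,0,0.004,0,0,0,0],[-1,0,0.003,0,0,0,0],[-1,0,0,0,0,0,0]])

```text
clock: 7.25
eef_pos: [600.1, -63.6, 234.7]
tool_rot: [-3.134, 0.001, -3.026]
force: [5.5, -13.8, -0.2]
width: -0.2
gripper_force: 7.8
```

The force is rising with no further travel, so the pin is home. I'll back off, rise and look at the hole.

Request:
jog_arm(steps=[[-1,0,-0.03,0,0,0,0],[-1,0,-0.02,0,0,0,0],[-1,0,0,-0.1,0,0,0],[-1,0,0,-0.1,0,0,0],[-1,0,0.07,0,0,0,0],[-1,0,0.07,0,0,0,0],[-1,0,0.08,0,0,0,0],[-1,0,0,0,0,0,0],[-1,0,0,0,0,0,0]])

```text
clock: 8.38
eef_pos: [589.0, 26.4, 334.3]
tool_rot: [3.141, -0.002, -3.021]
force: [1.1, -0.5, 0.5]
width: -0.1
gripper_force: 0.0
```

```bash
python3 - <<'E'
from h import *
s=read_state(); print(s["eef_pos"],s["tool_rot"])
im=get_image("wrist"); import pickle; pickle.dump((im,s),open("w3.pkl","wb"))
P=cloud(im); yaw=.119
c,sn=np.cos(yaw),np.sin(yaw); L=(P[...,:2]-[594,-17.5])@np.array([[c,-sn],[sn,c]]); Z=P[...,2]
m=(Z>4)&(Z<13)&(abs(L[...,0])<60)&(abs(L[...,1])<70); print(cv2.minAreaRect(P[m][:,:2].astype(np.float32)))
m=(Z>70)&(Z<90)&(abs(L[...,0])<14)&(L[...,1]>27)&(L[...,1]<70)
if m.sum(): q=np.c_[L[m],Z[m]]; print(m.sum(),np.percentile(q,[1,50,99],axis=0).round(1).tolist())
v,u=np.nonzero(m); u0,v0=proj(im,np.array([589.8,18.3,85])); print(u0,v0)
a,b=int(u0)-50,int(v0)-35; cv2.imwrite("pics/w3.png",cv2.resize(im["pixels"][b:b+70,a:a+100,::-1],None,fx=8,fy=8,interpolation=cv2.INTER_CUBIC)); print(a,b)
E
```

```text
[589.0180401   26.41842031 334.30628196] [ 3.14136468e+00 -1.75290243e-03 -3.02052820e+00]
((593.3892822265625, -18.11480712890625), (88.93346405029297, 109.83182525634766), 6.808169364929199)
820 [[-10.1, 27.1, 71.1], [-3.6, 37.1, 81.2], [7.6, 47.1, 84.2]]
308.4230358018061 206.2574888587216
258 171
```

View pics/w3.png

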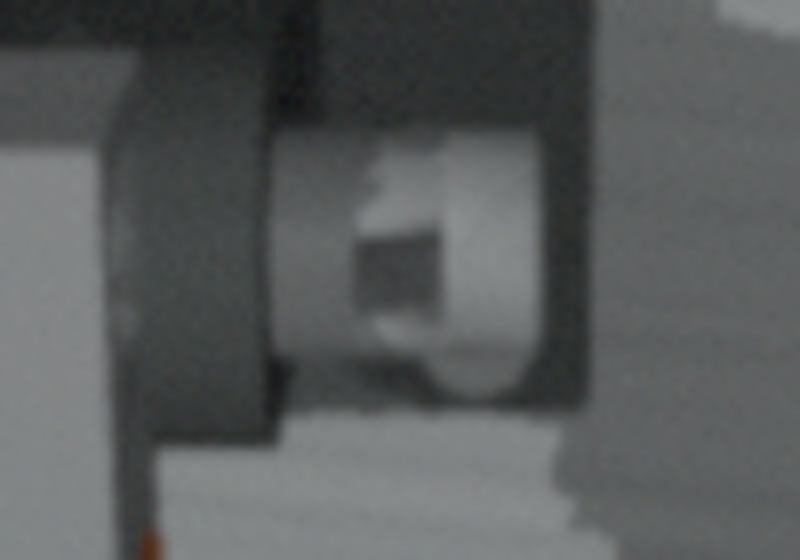

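The crop shows the drilled hole at crop (397,275), which is pixel (307.6,205.4), between the lug face (crop x 270) and the pin's end (crop x 540). It stands clear of the lug, within about 1 mm of the mark. Next is the clip.

```bash
python3 - <<'E'
from h import *
import pickle
im,s=pickle.load(open("w3.pkl","rb"))
print("hole",onplane(im,307.2,205.0,85))
print("pin edges",onplane(im,258+405/8,171+130/8,80),onplane(im,258+405/8,171+358/8,80))
plan([531.6,228.5,320],np.pi+.204)
E
```

```text
hole [589.02000272  17.39862477  85.        ]
pin edges [578.26128103  16.98660197  80.        ] [598.47073973  19.28113361  80.        ]
tool shift mm [ 33.  208.4  14.4] frac [0.066  0.4167 0.0287]
turn frac [-0.0001 -0.0007 -0.0422]
```

Request:
jog_arm(steps=[[0,0.0165,0.104,0,0,0,0],[0,0.0165,0.104,0,0,0,0],[0,0.0165,0.104,0,0,0,0],[0,0.0165,0.104,0,0,0,0],[0,0,0,0,0,0,-0.042],[0,0,0,0,0,0,0]])

```text
clock: 9.18
eef_pos: [532.0, 228.0, 334.5]
tool_rot: [-3.141, -0.001, -2.939]
force: [0.6, 0.3, -0.0]
width: 43.1
gripper_force: 0.0
```

```bash
python3 - <<'E'
from h import *
plan([531.6,228.5,245],np.pi+.204)
im=get_image("wrist"); P=cloud(im); V=im["pixels"].max(-1)
m=(P[...,2]>94)&(P[...,2]<112)&(V<70)&(np.hypot(P[...,0]-531,P[...,1]-229)<22)
q=P[m]; print(q.mean(0),m.sum(),cv2.minAreaRect(q[:,:2].astype(np.float32)))
E
```

```text
tool shift mm [ 0.2  0.6 89.5] frac [0.0005 0.0012 0.179 ]
turn frac [-0.0003 -0.0003 -0.0007]
[530.92473396 228.38866846  97.4786102 ] 532 ((531.6421508789062, 228.82211303710938), (23.747230529785156, 9.452632904052734), 11.501070022583008)
```

Request:
jog_arm(steps=[[0,0,0,0.08,0,0,0],[0,0,0,0.06,0,0,0],[0,0,0,0.039,0,0,0],[0,0,0,0,0,0,0],[-1,0,0,0,0,0,0],[-1,0,0,0,0,0,0],[-1,0,0,0,0,0,0],[-1,0,0,0,0,0,0],[-1,0,0,0,0,0,0]])

```text
clock: 10.35
eef_pos: [532.3, 229.2, 246.2]
tool_rot: [3.141, 0.002, -2.937]
force: [0.6, 1.1, 5.5]
width: 9.3
gripper_force: 62.1
```

Request:
jog_arm(steps=[[-1,0,0,-0.02,0,0,0],[-1,0,0,-0.04,0,0,0],[-1,0,0,-0.06,0,0,0],[-1,0,0,-0.08,0,0,0],[-1,0,0,-0.08,0,0,0],[-1,0,0,0,0,0,0],[-1,0,0,0,0,0,0]])

```text
clock: 11.22
eef_pos: [531.1, 228.5, 384.7]
tool_rot: [-3.141, -0.002, -2.938]
force: [-0.4, -0.3, -1.3]
width: 9.0
gripper_force: 61.2
```

```bash
python3 - <<'E'
from h import *
import pickle
s=read_state(); print(s["eef_pos"],s["width"],s["gripper_force"],s["force"])
im=get_image("wrist"); sd=get_image("side"); pickle.dump((im,sd,s),open("w4.pkl","wb"))
R=Ro.from_euler('xyz',s["tool_rot"]).as_matrix()
X=s["eef_pos"]+R@[0,0,200]; 
a=[]
for i in (im,sd):
    u,v=proj(i,X); print(u,v); u,v=int(u),int(v); c=i["pixels"][max(0,v-50):v+50,max(0,u-50):u+50]; print(max(0,u-50),max(0,v-50)); a.append(cv2.resize(c,(400,400),interpolation=cv2.INTER_CUBIC))
cv2.imwrite("pics/w4.png",np.hstack(a)[...,::-1])
plan([589,17.4,340],np.pi+.119)
E
```

```text
[531.13372151 228.45096035 384.68632116] 8.966811933533595 61.15945100784302 [-0.40050226 -0.34202236 -1.3184316 ]
321.31524120211384 238.43292754199197
271 188
277.71795396783807 270.98679740560635
227 220
tool shift mm [ -14.  -218.4   44. ] frac [-0.028  -0.4368  0.0879]
turn frac [-0.0005 -0.0016  0.0426]
```

View pics/w4.png

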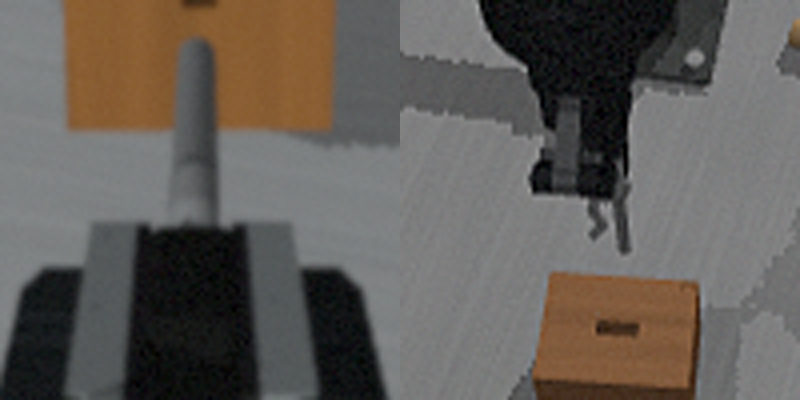

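The wrist crop shows the straight leg on the camera side, with its tip at about pixel (320,198). The side crop shows the straight leg on the right (towards the base), with its tip at about (283.7,283). So the clip's +x points along world +x. I'll locate the tip in tool axes and check it across the two views.

```bash
cat >> h.py <<'E'
def tip(im,s):
    R=Ro.from_euler('xyz',s["tool_rot"]).as_matrix(); T=(cloud(im)-s["eef_pos"])@R
    m=(T[...,2]>185)&(T[...,2]<250)&(abs(T[...,1])<9)&(T[...,0]>-3)&(T[...,0]<16)
    q=T[m]
    for a in range(188,250,8):
        k=(q[:,2]>=a)&(q[:,2]<a+8)
        if k.sum()>2: print(a,k.sum(),"x max",np.percentile(q[k,0],90).round(1),"y mid",((q[k,1].min()+q[k,1].max())/2).round(1),q[k,1].min().round(1),q[k,1].max().round(1))
    print("zmax",np.percentile(q[:,2],99))
E
python3 - <<'E'
from h import *
import pickle
im,sd,s=pickle.load(open("w4.pkl","rb"))
tip(im,s)
def ray(i,u,v):
    R=np.asarray(i["R"]); o=-R.T@i["t"]; r=R.T@np.array([(u-i["cx"])/K(i),(v-i["cy"])/K(i),1]); return o,r/np.linalg.norm(r)
(o1,r1),(o2,r2)=ray(im,319.6,198),ray(sd,283.5,282.5)
t=np.linalg.lstsq(np.c_[r1,-r2],o2-o1,rcond=None)[0]; A,B=o1+t[0]*r1,o2+t[1]*r2
R=Ro.from_euler('xyz',s["tool_rot"]).as_matrix(); print(A,B,"tool",R.T@((A+B)/2-s["eef_pos"]))
E
```

```text
188 15 x max 11.5 y mid -0.9 -3.7 1.8
196 73 x max 9.4 y mid -1.0 -3.9 2.0
204 61 x max 9.6 y mid -1.0 -4.0 2.0
212 50 x max 9.6 y mid -0.9 -3.5 1.6
220 46 x max 9.7 y mid -0.9 -3.6 1.8
228 43 x max 9.6 y mid -0.9 -3.7 1.9
236 24 x max 9.7 y mid -0.9 -3.7 1.9
zmax 239.86527126660647
[523.3576845  225.87815373 141.28268885] [522.81330354 225.97924734 141.10916641] tool [  7.94568717  -0.71185175 243.50578396]
```

Request:
jog_arm(steps=[[-1,-0.007,-0.109,0,0,0,0],[-1,-0.007,-0.109,0,0,0,0],[-1,-0.007,-0.109,0,0,0,0],[-1,-0.007,-0.109,0,0,0,0],[-1,0,0,0.03,0,0,0.0426],[-1,0,0,0,0,0,0],[-1,0,0,0,0,0,0]])

```text
clock: 12.2
eef_pos: [589.5, 19.4, 369.7]
tool_rot: [3.141, -0.001, -3.019]
force: [0.2, 1.1, -0.7]
width: 8.7
gripper_force: 61.1
```

Request:
jog_arm(steps=[[-1,-0.0118,-0.002,0.02,0,0,0],[-1,0,0,0.03,0,0,0],[-1,0,0,0,0,0,0],[-1,0,0,0,0,0,0]])

```text
clock: 12.7
eef_pos: [595.6, 18.0, 345.0]
tool_rot: [3.142, -0.0, -3.022]
force: [-0.3, 0.2, -0.4]
width: 8.6
gripper_force: 61.1
```

```bash
python3 - <<'E'
from h import *
import pickle
s=read_state(); print(s["eef_pos"],s["tool_rot"],s["force"])
im=get_image("wrist"); pickle.dump((im,s),open("w5.pkl","wb"))
tip(im,s)
u0,v0=proj(im,np.array([589,17.4,85])); a,b=int(u0)-40,int(v0)-25; print(u0,v0,a,b)
cv2.imwrite("pics/w5.png",cv2.resize(im["pixels"][b:b+60,a:a+80,::-1],None,fx=8,fy=8,interpolation=cv2.INTER_CUBIC))
E
```

```text
[595.6335756   18.00953731 344.982306  ] [ 3.14152671e+00 -4.58822708e-04 -3.02240392e+00] [-0.27989507  0.19562284 -0.36006942]
188 17 x max 11.5 y mid -1.0 -3.7 1.8
196 72 x max 9.4 y mid -1.0 -3.9 1.9
204 62 x max 9.6 y mid -1.0 -4.0 2.0
212 52 x max 9.5 y mid -1.0 -3.5 1.6
220 44 x max 9.6 y mid -1.0 -3.7 1.7
228 44 x max 9.5 y mid -1.0 -3.7 1.8
236 24 x max 9.6 y mid -0.6 -3.1 1.9
zmax 240.39856763992407
321.07358651930554 191.6376701386355 281 166
```

View pics/w5.png

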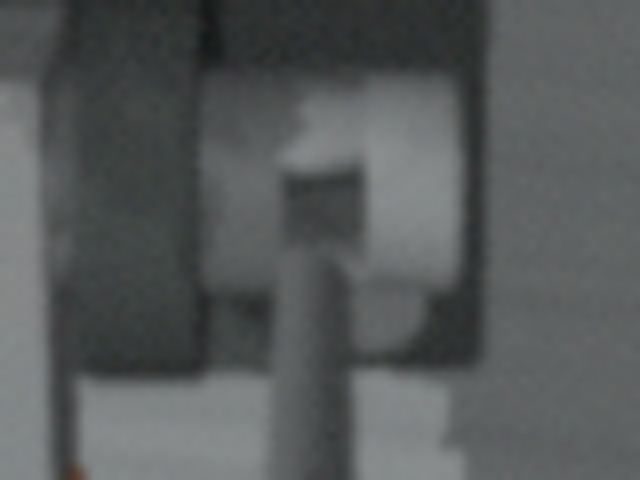

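The crop shows the leg tip at crop (315,250), just short of the hole at crop (322,207). It needs about 1 mm along +y, then it can go down to just above the mouth and feel.

Request:
jog_arm(steps=[[-1,0,0.002,0.02,0,0,0],[-1,0,0,0.012,0,0,0],[-1,0,0,0,0,0,0],[-1,0,0,0,0,0,0]])

```text
clock: 13.25
eef_pos: [595.6, 18.8, 329.2]
tool_rot: [-3.142, 0.0, -3.023]
force: [-0.5, -0.6, -0.2]
width: 8.7
gripper_force: 61.1
```

Request:
jog_arm(steps=[[-1,0,0,0.004,0,0,0],[-1,0,0,0.004,0,0,0],[-1,0,0,0,0,0,0]])

```text
clock: 13.62
eef_pos: [595.5, 18.9, 325.0]
tool_rot: [3.142, -0.0, -3.023]
force: [1.3, -0.8, -1.1]
width: 8.7
gripper_force: 61.1
```

Request:
jog_arm(steps=[[-1,0,0,0.004,0,0,0],[-1,0,0,0,0,0,0]])

```text
clock: 13.88
eef_pos: [595.5, 18.9, 323.1]
tool_rot: [3.142, -0.0, -3.023]
force: [0.1, -0.4, -1.4]
width: 8.8
gripper_force: 61.1
```

Request:
jog_arm(steps=[[-1,0,0,0.004,0,0,0],[-1,0,0,0,0,0,0]])

```text
clock: 14.12
eef_pos: [595.5, 18.9, 321.0]
tool_rot: [-3.142, -0.0, -3.023]
force: [0.2, -0.3, -0.5]
width: 8.4
gripper_force: 61.1
```

Request:
jog_arm(steps=[[-1,0,0,0.004,0,0,0],[-1,0,0,0,0,0,0]])

```text
clock: 14.38
eef_pos: [595.5, 18.9, 319.0]
tool_rot: [3.142, -0.0, -3.023]
force: [1.2, -0.0, -0.6]
width: 9.2
gripper_force: 61.1
```

Request:
jog_arm(steps=[[-1,0,0,0.005,0,0,0],[-1,0,0,0,0,0,0]])

```text
clock: 14.62
eef_pos: [595.5, 18.9, 316.5]
tool_rot: [-3.142, -0.0, -3.023]
force: [0.1, 0.0, -0.8]
width: 9.0
gripper_force: 61.1
```

Request:
jog_arm(steps=[[-1,0,0,0.005,0,0,0],[-1,0,0,0,0,0,0]])

```text
clock: 14.88
eef_pos: [595.5, 18.9, 314.0]
tool_rot: [3.142, -0.0, -3.023]
force: [-0.1, 0.2, -1.2]
width: 9.1
gripper_force: 61.1
```

The tip is about 11 mm below the mouth with no force, so it is in the hole. I'll keep going gently through the throat.

Request:
jog_arm(steps=[[-1,0,0,0.005,0,0,0],[-1,0,0,0.005,0,0,0],[-1,0,0,0,0,0,0]])

```text
clock: 15.25
eef_pos: [595.5, 18.9, 308.9]
tool_rot: [3.142, -0.0, -3.023]
force: [0.0, 0.0, -1.4]
width: 8.4
gripper_force: 61.1
```

Request:
jog_arm(steps=[[-1,0,0,0.005,0,0,0],[-1,0,0,0.005,0,0,0],[-1,0,0,0,0,0,0]])

```text
clock: 15.62
eef_pos: [595.5, 18.9, 304.0]
tool_rot: [3.142, -0.0, -3.023]
force: [0.8, -0.5, -1.6]
width: 8.9
gripper_force: 61.1
```

Request:
jog_arm(steps=[[-1,0,0,0.005,0,0,0],[-1,0,0,0,0,0,0]])

```text
clock: 15.88
eef_pos: [595.9, 18.9, 301.7]
tool_rot: [3.142, 0.001, -3.023]
force: [1.2, -0.6, -0.7]
width: 8.7
gripper_force: 61.1
```

Request:
jog_arm(steps=[[-1,0,0,0.005,0,0,0],[-1,0,0,0,0,0,0]])

```text
clock: 16.12
eef_pos: [596.2, 19.0, 299.4]
tool_rot: [-3.142, 0.002, -3.023]
force: [2.2, 0.3, -0.2]
width: 8.7
gripper_force: 61.3
```

Request:
jog_arm(steps=[[-1,0,0,0.005,0,0,0],[-1,0,0,0,0,0,0]])

```text
clock: 16.38
eef_pos: [596.1, 19.0, 296.7]
tool_rot: [-3.142, 0.002, -3.023]
force: [4.7, 0.2, -0.6]
width: 8.8
gripper_force: 61.3
```

Request:
jog_arm(steps=[[-1,0,0,0.005,0,0,0],[-1,0,0,0,0,0,0]])

```text
clock: 16.62
eef_pos: [595.8, 18.9, 294.0]
tool_rot: [-3.142, 0.001, -3.023]
force: [4.5, -0.4, -1.4]
width: 9.0
gripper_force: 61.2
```

Request:
jog_arm(steps=[[-1,0,0,0.005,0,0,0],[-1,0,0,0,0,0,0]])

```text
clock: 16.88
eef_pos: [595.5, 18.9, 291.2]
tool_rot: [3.142, -0.0, -3.023]
force: [5.0, -0.0, -2.2]
width: 8.9
gripper_force: 61.1
```

Request:
jog_arm(steps=[[-1,0,0,0.005,0,0,0],[-1,0,0,0,0,0,0]])

```text
clock: 17.12
eef_pos: [595.3, 18.9, 288.6]
tool_rot: [3.141, -0.001, -3.023]
force: [4.4, 0.7, -3.5]
width: 8.6
gripper_force: 60.9
```

Request:
jog_arm(steps=[[-1,0,0,0.005,0,0,0],[-1,0,0,0,0,0,0]])

```text
clock: 17.38
eef_pos: [595.3, 18.9, 286.2]
tool_rot: [3.142, -0.001, -3.023]
force: [5.5, 0.8, -3.9]
width: 8.6
gripper_force: 60.8
```

Request:
jog_arm(steps=[[-1,0,0,0.004,0,0,0],[-1,0,0,0,0,0,0]])

```text
clock: 17.62
eef_pos: [595.4, 18.9, 284.4]
tool_rot: [3.142, -0.001, -3.023]
force: [4.9, 0.5, -2.8]
width: 8.9
gripper_force: 60.9
```

Request:
jog_arm(steps=[[-1,0,0,0.004,0,0,0],[-1,0,0,0,0,0,0]])

```text
clock: 17.88
eef_pos: [595.3, 18.8, 282.3]
tool_rot: [3.142, -0.001, -3.023]
force: [4.3, 0.0, -3.9]
width: 8.8
gripper_force: 60.9
```

Request:
jog_arm(steps=[[-1,0,0,0.003,0,0,0],[-1,0,0,0,0,0,0]])

```text
clock: 18.12
eef_pos: [595.5, 18.9, 281.1]
tool_rot: [3.142, -0.0, -3.023]
force: [5.0, 0.7, -2.7]
width: 8.9
gripper_force: 60.9
```

Request:
jog_arm(steps=[[-1,0,0,0.003,0,0,0],[-1,0,0,0,0,0,0]])

```text
clock: 18.38
eef_pos: [595.4, 18.9, 279.6]
tool_rot: [3.142, -0.001, -3.023]
force: [3.7, 0.5, -0.9]
width: 8.7
gripper_force: 61.0
```

Request:
jog_arm(steps=[[-1,0,0,0.003,0,0,0],[-1,0,0,0,0,0,0]])

```text
clock: 18.62
eef_pos: [595.5, 18.9, 278.6]
tool_rot: [-3.142, 0.0, -3.023]
force: [3.3, 0.7, 2.9]
width: 8.7
gripper_force: 61.9
```

Request:
jog_arm(steps=[[-1,0,0,0.003,0,0,0],[-1,0,0,0,0,0,0]])

```text
clock: 18.88
eef_pos: [595.6, 18.9, 278.1]
tool_rot: [-3.142, 0.001, -3.023]
force: [1.5, 0.4, 12.1]
width: 9.1
gripper_force: 63.2
```

It stopped firmly at TCP z 278, where 279 was expected for seated, with 12 N. I'll ease off, let go and rise.

Request:
jog_arm(steps=[[-1,0,0,-0.002,0,0,0],[-1,0,0,0,0,0,0],[0,0,0,0,0,0,0],[0,0,0,0,0,0,0],[0,0,0,0,0,0,0],[0,0,0,-0.03,0,0,0],[0,0,0,-0.08,0,0,0],[0,0,0,-0.1,0,0,0],[0,0.1,0.06,0,0,0,0],[0,0,0,0,0,0,0]])

```text
clock: 20.12
eef_pos: [538.2, 44.6, 383.6]
tool_rot: [3.14, -0.004, -3.019]
force: [1.5, -0.3, -0.4]
width: 42.8
gripper_force: 0.0
```

```bash
python3 - <<'E'
from h import *
s=read_state(); a=[]
for n in("wrist","side"):
    im=get_image(n); P=cloud(im); u,v=proj(im,np.array([589,17.4,85])); print(n,u,v); u,v=int(u),int(v); r=70 if n=="wrist" else 30
    a.append(cv2.resize(im["pixels"][v-r:v+r,u-r:u+r],(400,400),interpolation=cv2.INTER_CUBIC))
    m=(im["pixels"].max(-1)<70)&(P[...,2]>100)&(P[...,2]<145)&(np.hypot(P[...,0]-595,P[...,1]-18)<25)
    if m.sum(): print(m.sum(),P[m].mean(0),P[m].max(0),cv2.minAreaRect(P[m&(P[...,2]>124)][:,:2].astype(np.float32)))
cv2.imwrite("pics/w6.png",np.hstack(a)[...,::-1]); print(s["eef_pos"],s["force"])
E
```

```text
wrist 280.1822254983736 240.04555337348077
386 [591.61469595  19.16914899 126.06442738] [608.66376697  23.06148664 131.76477022] ((596.5234375, 20.324535369873047), (24.339555740356445, 7.598147869110107), 6.561680316925049)
side 286.67290118922676 212.51693330386993
92 [595.75837495  21.84158224 122.25685604] [608.35000728  26.63227067 132.91655885] ((596.7757568359375, 19.807037353515625), (11.19639778137207, 23.64093017578125), 82.6173095703125)
[538.2239359   44.57327005 383.60567294] [ 1.47719626 -0.32415281 -0.35747493]
```

View pics/w6.png

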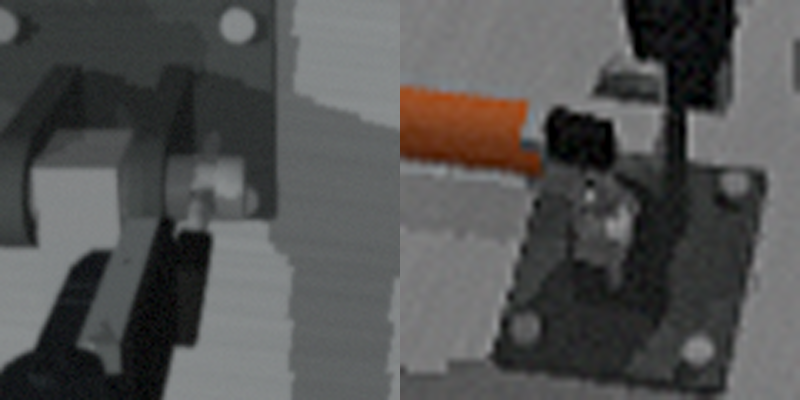

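The clip stands upright on the pin. The tab's top is at about 132 mm (132 expected when seated), its yaw matches the bracket's, and the leg shows below the shank. The gripper is clear.

```bash
python3 -c "
from cell import *
print(finish_job())"
```

```text
the job is handed in; nothing more can be done
None
```

The pin is pushed fully home and the clip is seated through its hole and released, with the tin, cup and turner untouched; the job is handed in, but the hand-in returned no verdict.

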